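Slide a sheet blank out over the end of the filing ledge

ROBOT

A 6-joint arm with a two-finger parallel gripper is mounted at the origin on the work surface; the furniture and walls round the work are solid. World frame = base frame: x ahead of the robot, y to its left, z up, the work surface at z = 0. Lengths are in m, angles in rad, forces in N, time in s.
With the tool pointing down it reaches from about 0.275 to 0.825 m from the base axis. Payload 5.2 kg.
Tool frame: the origin (TCP) lies on the centre line of the jaws, within the pads' length; the fingertips stand 11 mm ahead of it and the grasp point (between the pads) lies 8 mm behind it; z points along the fingers, x is the direction in which the jaws open and shut, and the axes are right-handed (so a half turn about z gives the same grasp; the last joint's range is limited). The gripper opens to 93 mm and grips with 3 to 60 N. Pads are 15 mm wide; open, the fingers measure 128 mm over their backs; the gripper's body (75 mm by 188 mm) begins 65 mm behind the grasp point.
Start: joints at [-0.988, 0.259, 1.535, -0, 1.348, -0.203], TCP at [0.389, -0.389, 0.23] pointing down, gripper open.
Joint ranges: [-3.14, 3.14], [-0.91, 2.08], [0.19, 2.58], [-1.22, 4.36], [0.22, 2.71], [-3.12, 3.12]. Speed limits (rad/s): [2.57, 2.57, 3.14, 3.14, 3.14, 3.14].

INTERFACE

Orientations are given as a unit quaternion [x, y, z, w].
In Python, from workcell import bot, camera, calibration, ticket gives the robot as it stands.
- The arm moves only by the tool apply_moves, never from a script. Its argument "targets" is a list of rows, each a list of 2 entries, a list of its own where there are three numbers: the shift along the tool's x, y, z in mm, then the turn, a rotation vector about the tool's x, y, z in degrees. A call has 1 to 10 rows; each row is the pose to reach, as a shift and turn from the pose measured when the call began, along the tool's axes at that moment; what a row does not reach only later rows make up. A row lasts 1/10 s, in which the tool goes at most 50 mm and 8.59 degrees, less where a joint would pass 70% of its speed; a pose out of reach is approached as far as the arm can. A call with a gripper value outside its range is refused whole. "hand" is the opening in per cent of the stroke, from 0 (shut) to 100 (fully open), set as the call begins (left out, the last holds). The fingers move at their own pace and stop on an object; "squeeze" is the grip in N (left out, the last holds). Time passes only in rows, so rows that repeat a pose let the fingers close. It gives the time, the measured TCP pose, the force and the opening at its end, in the units of the state.
- bot.get_state(): the state, without advancing time (a new reading comes with each control period).
- camera(name): name is "side" or "top" or "wrist"; returns (picture, depth): 400x640x3 uint8, blue, green, red; 400x640 float32, m along the optical axis (not along the pixel's ray), 0 where there is no reading.
- calibration(name): a dict with "fx", "fy", "cx", "cy" (pixels), "pose" (4x4, takes a point from camera to world coordinates). Camera axes: x right, y down, z forward; pixel columns grow to the right and rows downward; lengths in m; the calibration is good to about 2 mm. The wrist camera is an equidistant fisheye: a pixel r from the principal point sees the ray r / f radians off the axis. A picture is of the moment at which its call begins: read the wrist's pose just before it. calibration takes no time and is no camera call; for the wrist camera it gives the pose at the moment of the call.
- ticket.sign_off(): hands the job in, once; it reports no verdict.
The state is a dict: "t": time; "q": joint angles; "qvel": joint speeds; "effort": joint torques, N m; "tcp_pos": TCP position; "tcp_rot": TCP orientation; "force": force on the tool from outside, world axes, zero at the start; "moment": the same for the moment, N m; "finger_gap": finger opening in m.
Only numpy, scipy, OpenCV 4.12 (cv2) and the standard library are available. Lean on these libraries where they do the work, as an engineer would, in place of code of your own. Each camera call takes 0.05 s, during which the arm holds its last target.

TASK

With a fingertip, push the thin metal plate along the filing ledge until its blue end strip, and only that strip, sticks out past the ledge's left end, so that its edge can be deburred; leave the plate lying flat with its long side flush against the yellow fence. Only push it: do not lift it or let it fall off, and leave the guide bush, the red spring and the dark ring where they stand.

Things in the scene. Friction and masses are not known exactly. Their poses are not given: they have to be found in the camera images.
- ledge: Filing ledge, fixed: flat dark steel top 130 mm (x) by 280 mm (y), 12 mm thick, on green legs; its surface is 50 mm above the bench. Origin on the bench under the top's centre; +x across it, away from the robot; +y along it to its left end; z up. Left end of the top at y = +140 mm, right end at -140 mm, near edge at x = -65 mm; nothing stands along these three edges.
- fence_face (a point): Middle of the near face of the yellow fence (ledge x = +50 mm, y = 0, z = 55 mm), against which the plate shall lie; axes as the ledge's. The fence is 13 mm wide, runs the whole length of the ledge's far side and stands 11 mm above its surface.
- ledge_end (a point): The middle of the upper edge of the ledge's left end (ledge x = 0, y = +140 mm, z = 50 mm); axes as the ledge's.
- plate: Loose aluminium plate, 80 mm (x) by 150 mm (y) by 6 mm, about 0.2 kg; two 8 mm holes near its right end. Origin: centre of its underside; +y along it to the blue end: y from +35 to +75 mm is dyed blue. It starts flat and wholly on the ledge, blue end to the left, middle of its far side 10 to 22 mm from the fence, up to 0.1 rad askew. It slides with ordinary friction (a push of 1 to 3 N).
- plate_line (a point): Middle of the line where the blue strip meets the bare metal, on the plate's upper face (plate y = +35 mm, z = 6 mm); axes as the plate's.
- plate_back (a point): Middle of the plate's far long side, the one toward the fence (plate x = +40 mm, half-way up its thickness); axes as the plate's.
- guide_bush: Loose bright steel guide bush with a shoulder, standing on the bench near the ledge, 45 mm across, 56 mm high; origin: centre of its underside. Bystander.
- red_spring: Loose red die spring standing on the bench near the ledge, 25 mm across, 60 mm high; origin: centre of its underside. Bystander.
- dark_ring: Loose dark steel ring lying on the bench near the ledge, 70 mm across, 13 mm high; origin: centre of its underside. Bystander.

How it is judged:
At the end, for the whole second after the job is handed in: The start of the blue is within 8 mm of the ledge's left end; the plate's far side (middle) is within 4 mm of the fence, square within 0.05 rad; the plate lies flat on the ledge (within 3 mm, 0.03 rad), at rest; guide bush, red spring and dark ring are within 20 mm of their places (y of plate_line in the frame of ledge between 0.132 and 0.148 m and x of plate_back in the frame of ledge above 0.046 m and angle between the y axis of plate and the y axis of ledge, either way round below 0.05 rad and z of plate in the frame of ledge between 0.047 and 0.053 m and angle between plate's own z axis and vertical below 0.03 rad and linear speed of plate below 0.01 m/s and distance of each of guide_bush, red_spring, dark_ring from where it was at the start of the episode below 0.02 m); the robot touches nothing.
It fails at once if the plate is lifted more than 12 mm off the ledge (z of plate in the frame of ledge above 0.062 m).
It fails at once if the plate tips by more than 0.2 rad (angle between plate's own z axis and vertical above 0.2 rad).
It fails at once if the plate falls off the ledge (z of plate in the frame of ledge below 0.035 m).
It fails at once if the guide bush, red spring or dark ring is moved by more than 20 mm (distance of any of guide_bush, red_spring, dark_ring from where it was at the start of the episode above 0.02 m).
It also fails if it takes over 56 s, if anything falls off the work surface, if the arm or the gripper's body presses on something with over 40 N, if the wrist force passes 120 N, or if a joint passes its speed limit or range.

## Working session

There is one attempt and no reset: what is moved stays moved. The work goes in short steps, Python scripts to look and compute and a tool call to move; the robot and the scene stay as the last step left them, time stands still between calls to the robot, and variables do not carry over. Pictures are saved under pics/ and viewed, and the job is handed in when it is done.

Besides the shell and the picture viewer there is one more tool, called after "Emit:" by a JSON object that holds its "name" and its "arguments". apply_moves: Moves the arm, as the interface text tells. Its arguments: {"type":"object","properties":{"targets":{"type":"array","items":{"type":"array"}},"hand":{"type":"number"},"squeeze":{"type":"number"}},"required":["targets"]}

```bash
mkdir -p pics; ls
python3 - <<'E'
from workcell import bot,camera,calibration
import cv2,numpy as np
np.set_printoptions(precision=4,suppress=True)
for n in("top","side"):
    im,d=camera(n);cv2.imwrite(f"pics/{n}0.png",im);np.save(f"pics/{n}0d.npy",d)
    c=calibration(n);print(n,c)
s=bot.get_state();print(s)
E
```

```text
pics
top {'fx': 498.87448509920824, 'fy': 498.87448509920824, 'cx': 315.43733285063445, 'cy': 202.9592544882781, 'pose': array([[ 0.0226, -0.9806,  0.1945,  0.3829],
       [-0.9994, -0.0272, -0.0212,  0.0366],
       [ 0.0261, -0.1939, -0.9807,  0.9732],
       [ 0.    ,  0.    ,  0.    ,  1.    ]])}
side {'fx': 413.91425961879526, 'fy': 413.91425961879526, 'cx': 315.40841382151933, 'cy': 201.53514476719315, 'pose': array([[-0.9998, -0.0037, -0.0209,  0.563 ],
       [ 0.0145,  0.5979, -0.8014,  0.7172],
       [ 0.0155, -0.8016, -0.5977,  0.5817],
       [ 0.    ,  0.    ,  0.    ,  1.    ]])}
{'t': 0.1, 'q': array([-0.9878,  0.2593,  1.5359,  0.    ,  1.348 , -0.2028]), 'qvel': array([-0.0002, -0.0008, -0.0022,  0.0003, -0.0002, -0.    ]), 'effort': array([  0.0015, -43.821 , -28.4643,   0.0718,   0.0362,  -0.    ]), 'tcp_pos': array([ 0.3888, -0.3884,  0.2289]), 'tcp_rot': array([ 0.9239, -0.3825, -0.0007, -0.0004]), 'force': array([0.7642, 0.2405, 0.0603]), 'moment': array([-0.0371,  0.005 , -0.0277]), 'finger_gap': 0.09295588916984288}
```

View pics/top0.png

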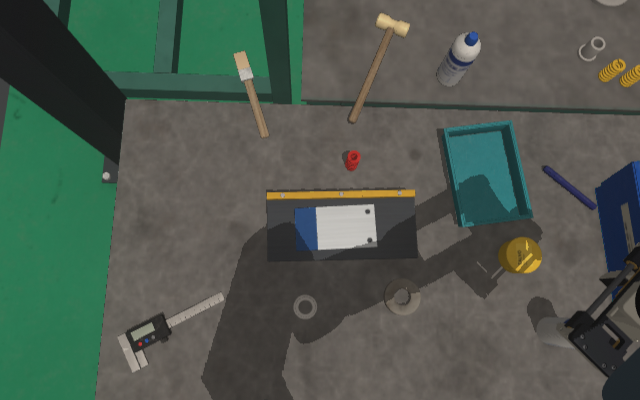

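View pics/side0.png

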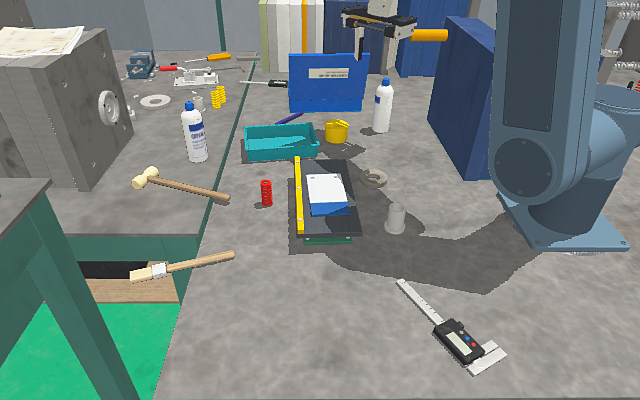

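The top view shows the ledge at px (267–417, 190–260), with the fence along the far side and the plate at (296–377, 205–250). The spring is at (352,160), the bush at (305,307) and the ring at (403,298). Next I'll measure them.

```bash
cat > h.py <<'E'
from workcell import bot,camera,calibration
import cv2,numpy as np
np.set_printoptions(precision=4,suppress=True)
def ray(c,uv,z):
    uv=np.atleast_2d(np.asarray(uv,float));P=c["pose"]
    d=np.c_[(uv[:,0]-c["cx"])/c["fx"],(uv[:,1]-c["cy"])/c["fy"],np.ones(len(uv))]@P[:3,:3].T
    return P[:3,3]+d*((z-P[2,3])/d[:,2])[:,None]
def big(m,roi=None):
    m=m.astype(np.uint8)
    if roi: 
        k=np.zeros_like(m);k[roi[1]:roi[3],roi[0]:roi[2]]=1;m=m*k
    cs,_=cv2.findContours(m,cv2.RETR_EXTERNAL,cv2.CHAIN_APPROX_NONE)
    return max(cs,key=cv2.contourArea)
def rect(c,cont,z):
    p=ray(c,cont[:,0,:],z)
    (x,y),(w,h),a=cv2.minAreaRect((p[:,:2]*1000).astype(np.float32))
    b=cv2.boxPoints(((x,y),(w,h),a))
    return (x,y),(w,h),a,b
def masks(im):
    hsv=cv2.cvtColor(im,cv2.COLOR_BGR2HSV)
    H,S,V=[hsv[...,i].astype(int) for i in range(3)]
    return dict(yellow=(H>15)&(H<35)&(S>120)&(V>90),blue=(H>98)&(H<125)&(S>120)&(V>50),white=(S<60)&(V>150),dark=(V<75)&(S<80),red=((H<8)|(H>172))&(S>140)&(V>80))
E
python3 - <<'E'
from h import *
im=cv2.imread("pics/top0.png");c=calibration("top");m=masks(im);roi=(255,180,430,270)
for k,z in(("yellow",.061),("blue",.056),("white",.056)):
    print(k,rect(c,big(m[k],roi),z))
w=big(m["white"]|m["blue"],roi);print("plate",rect(c,w,.056))
print("red",rect(c,big(m["red"],(330,140,380,180)),.06))
for n,uv in(("ledge corners",[(267,190),(267,261),(417,258),(415,190)]),):print(n,ray(c,uv,.05))
print("bush",ray(c,[(305,307)],.056),"ring",ray(c,[(403,298)],.013))
d=np.load("pics/top0d.npy")
for u,v in((340,228),(305,250),(340,194),(390,235)):
    P=c["pose"];z=d[v,u];print((P@[(u-c["cx"])/c["fx"]*z,(v-c["cy"])/c["fy"]*z,z,1])[:3])
cv2.imwrite("pics/crop.png",cv2.resize(im[145:325,250:430],None,fx=3.3,fy=3.3,interpolation=cv2.INTER_NEAREST))
s=cv2.imread("pics/side0.png");cv2.imwrite("pics/crops.png",cv2.resize(s[145:255,250:420],None,fx=4,fy=4,interpolation=cv2.INTER_NEAREST))
E
```

```text
yellow ((582.266845703125, -31.197998046875), (14.804883003234863, 277.80059814453125), 2.7563462257385254, array([[ 568.1934,  107.1856],
       [ 581.5526, -170.2936],
       [ 596.3403, -169.5816],
       [ 582.9811,  107.8976]], dtype=float32))
blue ((516.1537475585938, 34.10626220703125), (78.61787414550781, 38.48134994506836), 4.944406509399414, array([[475.3328,  49.8873],
       [478.6494,  11.5492],
       [556.9747,  18.3252],
       [553.6581,  56.6633]], dtype=float32))
white ((521.9488525390625, -40.90867233276367), (79.74787139892578, 109.16755676269531), 4.51033878326416, array([[477.906 ,  10.3704],
       [486.4908, -98.4591],
       [565.9917, -92.1878],
       [557.4069,  16.6417]], dtype=float32))
plate ((520.3290405273438, -21.045143127441406), (79.6965560913086, 149.13819885253906), 4.641664981842041, array([[474.577 ,  50.0547],
       [486.6459, -98.5944],
       [566.0811, -92.145 ],
       [554.0122,  56.5041]], dtype=float32))
red ((649.1563110351562, -50.80284881591797), (24.05956268310547, 39.32643508911133), 69.37184143066406, array([[626.5157, -55.134 ],
       [663.3207, -68.9887],
       [671.7969, -46.4717],
       [634.9919, -32.617 ]], dtype=float32))
ledge corners [[ 0.5885  0.1088  0.05  ]
 [ 0.4547  0.1033  0.05  ]
 [ 0.4671 -0.1743  0.05  ]
 [ 0.5965 -0.1727  0.05  ]]
bush [[0.3735 0.0312 0.056 ]] ring [[ 0.3939 -0.1547  0.013 ]]
[ 0.5186 -0.03    0.0566]
[0.4769 0.0339 0.0481]
[ 0.5823 -0.0288  0.0608]
[ 0.5091 -0.1247  0.0475]
```

View pics/crop.png

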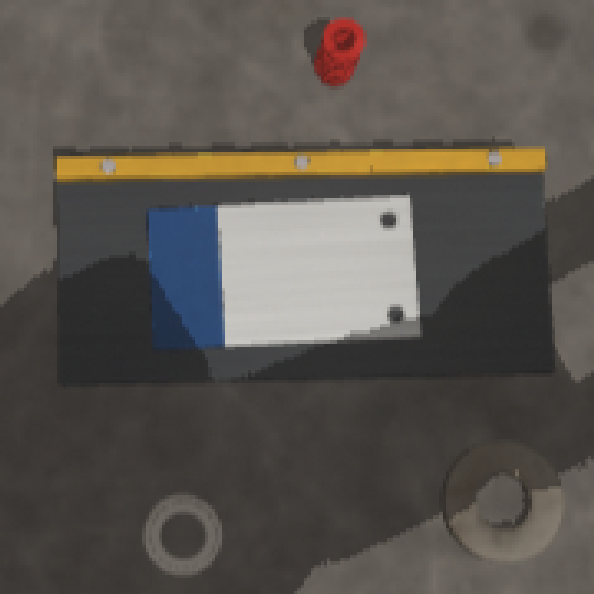

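View pics/crops.png

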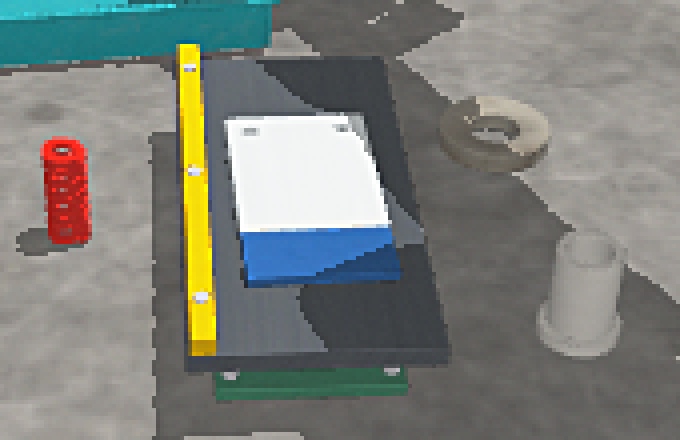

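```bash
cat >> h.py <<'E'
from scipy.spatial.transform import Rotation as R
YAW=np.radians(2.756);O=np.array([525.8,-33.9])
A=np.array([[np.cos(YAW),-np.sin(YAW)],[np.sin(YAW),np.cos(YAW)]])
def L2W(x,y): return O+A@[x,y]
def W2L(p): return A.T@(np.asarray(p)[:2]-O)
def go(x,y,z):
    s=bot.get_state();r=R.from_quat(s["tcp_rot"]);p=s["tcp_pos"]*1000
    t=np.r_[L2W(x,y),z]
    want=R.from_matrix(np.c_[[np.cos(YAW),np.sin(YAW),0],[np.sin(YAW),-np.cos(YAW),0],[0,0,-1]])
    print("t",s["t"],"ledge",W2L(p),"z",p[2],"F",s["force"])
    print("shift",(r.inv().apply(t-p)).round(1),"turn",(r.inv()*want).as_rotvec(degrees=True).round(2))
def look(name,tag):
    im,d=camera(name);cv2.imwrite(f"pics/{tag}.png",im);return im
def plate():
    im,d=camera("top");c=calibration("top");m=masks(im);roi=(200,180,430,270)
    (x,y),(w,h),a,b=rect(c,big(m["white"]|m["blue"],roi),.056)
    if w>h:w,h,a=h,w,a-90
    print("plate size",w,h,"yaw rel",a-np.degrees(YAW),"ledge",W2L((x,y)))
    return im
E
python3 -c "
from h import *
go(-72,13,180)"
```

```text
t 0.1 ledge [-153.8533 -347.4658] z 228.9277398496385 F [0.7642 0.2405 0.0603]
shift [-211.6 -303.    49.4] turn [ -0.05   0.08 -47.74]
```

Emit:
{"name": "apply_moves", "arguments": {"targets": [[[-212,-303,49],[0,0,-47.7]],[[-212,-303,49],[0,0,-47.7]],[[-212,-303,49],[0,0,-47.7]],[[-212,-303,49],[0,0,-47.7]],[[-212,-303,49],[0,0,-47.7]],[[-212,-303,49],[0,0,-47.7]],[[-212,-303,49],[0,0,-47.7]],[[-212,-303,49],[0,0,-47.7]],[[-212,-303,49],[0,0,-47.7]],[[-212,-303,49],[0,0,-47.7]]], "hand": 0, "squeeze": 20}}

```text
t: 1.1
tcp_pos: [0.4528, -0.0239, 0.1802]
tcp_rot: [1.0, 0.025, -0.001, -0.001]
force: [0.4, -0.6, -0.5]
finger_gap: 0.0176
```

```bash
python3 -c "
from h import *
go(-72,13,80)"
```

```text
t 1.1 ledge [-72.4235  13.4901] z 180.17501477870582 F [ 0.4001 -0.6011 -0.5087]
shift [  0.6   0.6 100.2] turn [-0.06  0.08  0.08]
```

Emit:
{"name": "apply_moves", "arguments": {"targets": [[[0.5,0.5,40],[0,0,0]],[[0.5,0.5,75],[0,0,0]],[[0.5,0.5,100],[0,0,0]],[[0.5,0.5,100],[0,0,0]],[[0.5,0.5,100],[0,0,0]]]}}

```text
t: 1.6
tcp_pos: [0.4533, -0.0255, 0.0805]
tcp_rot: [1.0, 0.024, -0.001, -0.0]
force: [0.2, -0.7, 0.4]
finger_gap: -0.0001
```

```bash
python3 -c "
from h import *
im=look('side','s1');cv2.imwrite('pics/s1c.png',cv2.resize(im[125:265,240:420],None,fx=4,fy=4))
im=look('wrist','w1')
go(-72,13,63)"
```

```text
t 1.7 ledge [-70.8672  11.9173] z 81.6233283707521 F [ 0.4069  0.06   -0.0381]
shift [-1.2 -1.1 18.6] turn [-0.   -0.06  0.02]
```

View pics/s1c.png

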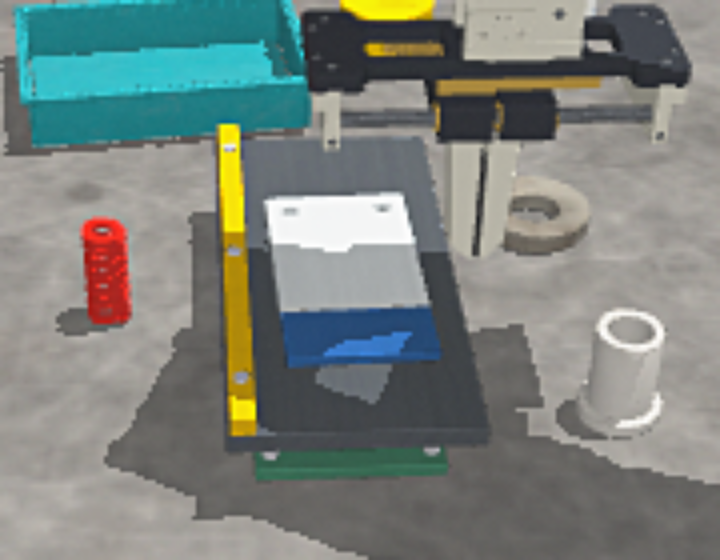

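View pics/w1.png

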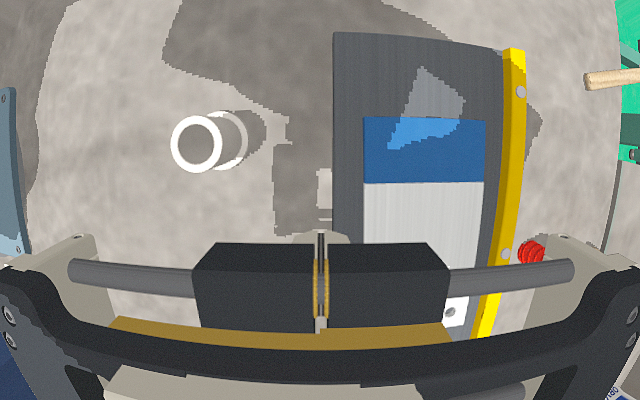

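The side view shows the closed fingers (crop 455–520, 145–250) beside the near edge, clear of the plate, ring and bush. The wrist view agrees: plate, blue strip and fence are to the right of the fingers. I'll go down to plate height.

Emit:
{"name": "apply_moves", "arguments": {"targets": [[[-1,-1,10],[0,0,0]],[[-1,-1,15],[0,0,0]],[[-1,-1,17.5],[0,0,0]],[[-1,-1,17.5],[0,0,0]]]}}

```text
t: 2.1
tcp_pos: [0.4531, -0.0243, 0.0638]
tcp_rot: [1.0, 0.024, 0.0, -0.0]
force: [0.7, 1.0, 0.6]
finger_gap: 0.0004
```

```bash
python3 -c "
from h import *
for i in range(4): s=bot.get_state();print(s['tcp_pos'],s['force'])
go(-46,13,63)"
```

```text
[ 0.4531 -0.0243  0.0638] [0.7412 1.039  0.6475]
[ 0.4531 -0.0243  0.0638] [0.7412 1.039  0.6475]
[ 0.4531 -0.0243  0.0638] [0.7412 1.039  0.6475]
[ 0.4531 -0.0243  0.0638] [0.7412 1.039  0.6475]
t 2.1 ledge [-72.1277  13.0701] z 63.817610682310026 F [0.7412 1.039  0.6475]
shift [26.1  0.1  0.8] turn [-0.01 -0.02  0.03]
```

Emit:
{"name": "apply_moves", "arguments": {"targets": [[[4,0,0.8],[0,0,0]],[[7,0,0.8],[0,0,0]],[[9,0,0.8],[0,0,0]],[[11,0,0.8],[0,0,0]],[[13,0,0.8],[0,0,0]],[[15,0,0.8],[0,0,0]],[[17,0,0.8],[0,0,0]],[[18.5,0,0.8],[0,0,0]],[[20,0,0.8],[0,0,0]],[[20,0,0.8],[0,0,0]]]}}

```text
t: 3.1
tcp_pos: [0.4728, -0.0233, 0.0629]
tcp_rot: [1.0, 0.024, -0.0, -0.0]
force: [-1.6, -0.0, 0.7]
finger_gap: 0.001
```

```bash
python3 -c "
from h import *
im=plate();cv2.imwrite('pics/t2.png',cv2.resize(im[145:325,250:430],None,fx=3.3,fy=3.3))
im=look('side','s2');cv2.imwrite('pics/s2c.png',cv2.resize(im[125:265,240:420],None,fx=4,fy=4))
go(-46,13,63)"
```

```text
plate size 10.048851013183594 35.390220642089844 yaw rel 4.904805225372314 ledge [-77.9739 -23.4944]
t 3.2 ledge [-52.3969  13.1597] z 62.942229985303605 F [-1.5522 -0.0625  0.5808]
shift [ 6.4  0.2 -0.1] turn [-0.02  0.01  0.03]
```

View pics/t2.png

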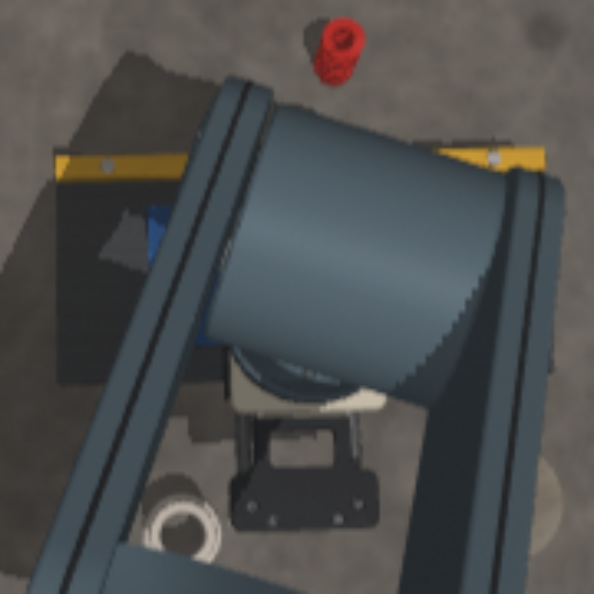

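View pics/s2c.png

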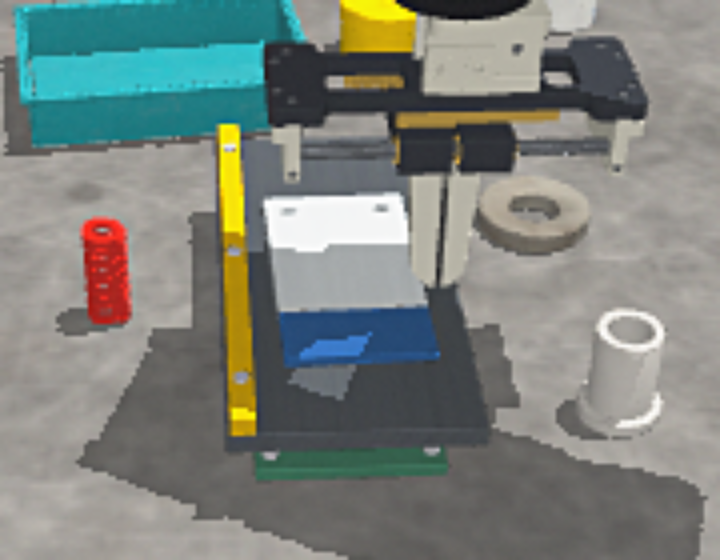

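The arm hides the plate from the top camera. The side view shows the tip (crop 440,285) just touching the near side. The plate has barely moved, so the fingers are slimmer than I assumed. I'll push on and watch the force.

Emit:
{"name": "apply_moves", "arguments": {"targets": [[[2,0,0],[0,0,0]],[[3.5,0,0],[0,0,0]],[[5,0,0],[0,0,0]],[[6.5,0,0],[0,0,0]],[[8,0,0],[0,0,0]],[[8,0,0],[0,0,0]]]}}

```text
t: 3.8
tcp_pos: [0.4812, -0.0229, 0.063]
tcp_rot: [1.0, 0.024, 0.0, -0.0]
force: [0.1, 0.3, 0.7]
finger_gap: 0.0004
```

```bash
python3 -c "
from h import *
im=look('side','s3');cv2.imwrite('pics/s3c.png',cv2.resize(im[125:265,240:420],None,fx=4,fy=4))
go(-40,13,63)"
```

```text
t 3.85 ledge [-44.0607  13.1441] z 62.949549542409066 F [ 0.2034 -0.2264  0.3362]
shift [ 4.1  0.1 -0. ] turn [-0.02 -0.02  0.03]
```

View pics/s3c.png

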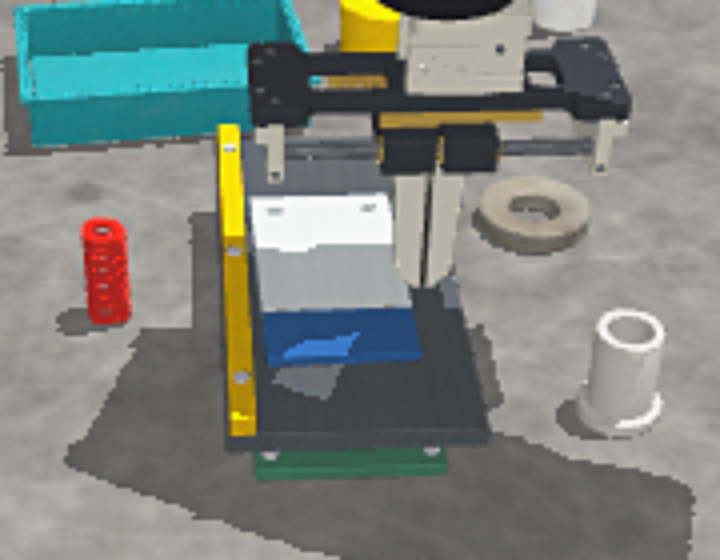

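Emit:
{"name": "apply_moves", "arguments": {"targets": [[[1.5,0,0],[0,0,0]],[[3,0,0],[0,0,0]],[[4,0,0],[0,0,0]],[[5,0,0],[0,0,0]],[[5,0,0],[0,0,0]]]}}

```text
t: 4.35
tcp_pos: [0.4861, -0.0226, 0.0629]
tcp_rot: [1.0, 0.024, 0.0, -0.0]
force: [-1.3, 0.0, 1.5]
finger_gap: 0.0004
```

Emit:
{"name": "apply_moves", "arguments": {"targets": [[[0.5,0,0],[0,0,0]],[[1,0,0],[0,0,0]],[[1.5,0,0],[0,0,0]]]}}

```text
t: 4.65
tcp_pos: [0.4867, -0.0223, 0.0628]
tcp_rot: [1.0, 0.024, -0.001, -0.0]
force: [-6.5, 0.3, 4.0]
finger_gap: 0.0005
```

```bash
python3 -c "
from h import *
im=look('side','s4');cv2.imwrite('pics/s4c.png',cv2.resize(im[125:265,240:420],None,fx=4,fy=4))
go(-36,13,63)"
```

```text
t 4.7 ledge [-38.5491  13.5045] z 62.77765004350487 F [-6.6981  0.1752  3.4635]
shift [ 2.5  0.5 -0.2] turn [-0.06  0.11  0.04]
```

View pics/s4c.png

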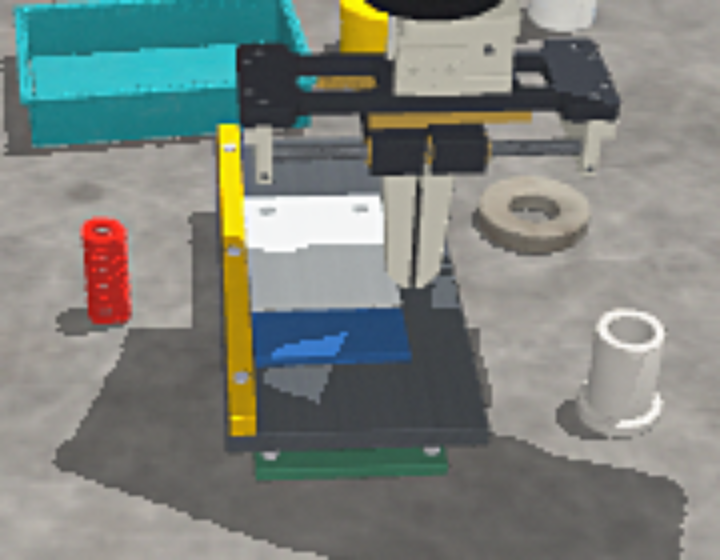

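Force rose to 6.5 N, and the side view shows the plate flush with the fence along its length. Now I'll back off and go round to the right end.

Emit:
{"name": "apply_moves", "arguments": {"targets": [[[-8,0,0],[0,0,0]],[[-8,0,0],[0,0,0]],[[-8,0,-25],[0,0,0]],[[-8,0,-35],[0,0,0]],[[-8,0,-35],[0,0,0]]]}}

```text
t: 5.2
tcp_pos: [0.4805, -0.0232, 0.0994]
tcp_rot: [1.0, 0.024, 0.001, 0.0]
force: [0.0, -0.2, -0.1]
finger_gap: 0.0002
```

```bash
python3 -c "
from h import *
go(10,-84,98)"
```

```text
t 5.2 ledge [-44.6973  12.9056] z 99.39093531935663 F [ 0.0018 -0.1907 -0.0599]
shift [54.6 96.9  1.6] turn [ 0.03 -0.16  0.03]
```

Emit:
{"name": "apply_moves", "arguments": {"targets": [[[20,40,0],[0,0,0]],[[40,75,0],[0,0,0]],[[54.5,97,0],[0,0,0]],[[54.5,97,15],[0,0,0]],[[54.5,97,28],[0,0,0]],[[54.5,97,36],[0,0,0]],[[54.5,97,36],[0,0,0]]]}}

```text
t: 5.9
tcp_pos: [0.5388, -0.1166, 0.0622]
tcp_rot: [1.0, 0.025, 0.0, -0.0]
force: [0.6, -0.3, 0.2]
finger_gap: 0.0004
```

```bash
python3 -c "
from h import *
im=look('side','s5');cv2.imwrite('pics/s5c.png',cv2.resize(im[125:265,240:420],None,fx=4,fy=4))
go(10,-54,63)"
```

```text
t 5.95 ledge [  9.2478 -83.2197] z 62.68927300950652 F [ 0.676  -0.6231 -0.9137]
shift [  0.8 -29.2  -0.3] turn [-0.02 -0.08  0.08]
```

View pics/s5c.png

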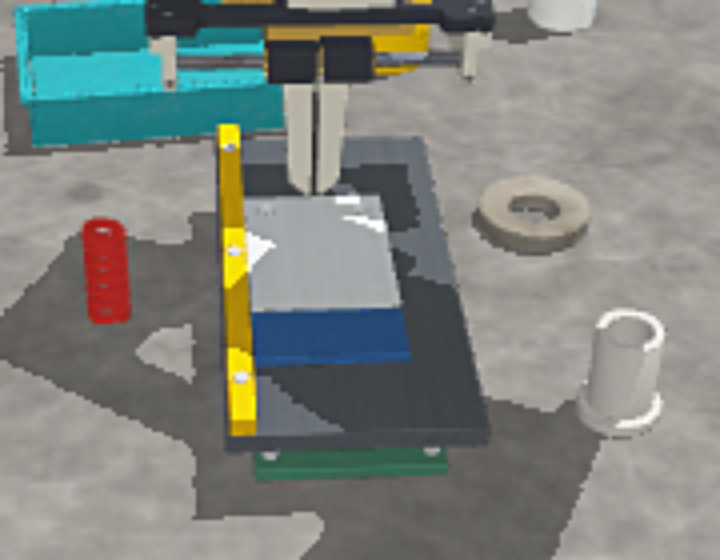

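The tip is on the ledge behind the plate's right end (crop 313,193), roughly mid-width, and the plate is flush. Now I'll push along −y of the tool.

Emit:
{"name": "apply_moves", "arguments": {"targets": [[[0.5,-6,0],[0,0,0]],[[0.5,-10,0],[0,0,0]],[[0.5,-13,0],[0,0,0]],[[0.5,-16,0],[0,0,0]],[[0.5,-19,0],[0,0,0]],[[0.5,-22,0],[0,0,0]],[[0.5,-26,0],[0,0,0]],[[0.5,-30,0],[0,0,0]],[[0.5,-34,0],[0,0,0]],[[0.5,-38,0],[0,0,0]]]}}

```text
t: 6.95
tcp_pos: [0.5375, -0.0784, 0.0627]
tcp_rot: [1.0, 0.025, 0.001, -0.0]
force: [-1.0, -2.7, 0.2]
finger_gap: 0.0004
```

```bash
python3 -c "
from h import *
im=look('side','s6');cv2.imwrite('pics/s6c.png',cv2.resize(im[125:265,240:420],None,fx=4,fy=4))
go(10,-15,63)"
```

```text
t 7.0 ledge [  9.5897 -44.4149] z 62.75043604732473 F [-2.0784 -2.6037  0.6786]
shift [  0.5 -29.4  -0.2] turn [-0.03 -0.07  0.08]
```

View pics/s6c.png

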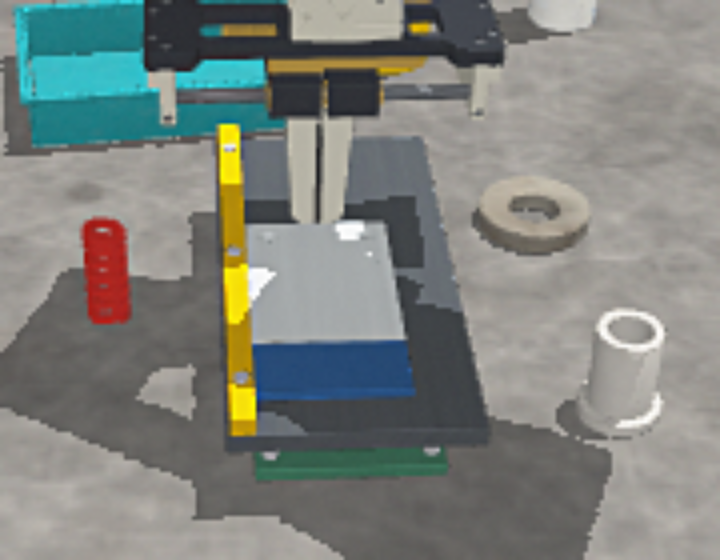

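The plate slides along the fence and stays flush. I'll continue.

Emit:
{"name": "apply_moves", "arguments": {"targets": [[[0.5,-3,0],[0,0,0]],[[0.5,-6,0],[0,0,0]],[[0.5,-10,0],[0,0,0]],[[0.5,-14,0],[0,0,0]],[[0.5,-18,0],[0,0,0]],[[0.5,-22,0],[0,0,0]],[[0.5,-26,0],[0,0,0]],[[0.5,-30,0],[0,0,0]],[[0.5,-34,0],[0,0,0]],[[0.5,-36,0],[0,0,0]]]}}

```text
t: 8.0
tcp_pos: [0.5361, -0.0413, 0.0627]
tcp_rot: [1.0, 0.025, 0.0, -0.0]
force: [-2.9, -3.7, 0.1]
finger_gap: 0.0003
```

Emit:
{"name": "apply_moves", "arguments": {"targets": [[[0,-3,0],[0,0,0]],[[0,-6,0],[0,0,0]],[[0,-9,0],[0,0,0]],[[0,-12,0],[0,0,0]],[[0,-15,0],[0,0,0]],[[0,-17,0],[0,0,0]],[[0,-19,0],[0,0,0]],[[0,-19,0],[0,0,0]]]}}

```text
t: 8.8
tcp_pos: [0.5353, -0.0218, 0.0628]
tcp_rot: [1.0, 0.025, 0.001, -0.001]
force: [-0.9, -1.3, -0.5]
finger_gap: 0.0007
```

```bash
python3 -c "
from h import *
im=look('side','s7');cv2.imwrite('pics/s7c.png',cv2.resize(im[125:265,240:420],None,fx=4,fy=4))
im=look('top','t7');cv2.imwrite('pics/t7c.png',cv2.resize(im[145:325,230:410],None,fx=3.3,fy=3.3))
go(10,22.5,63)"
```

```text
t 8.9 ledge [10.5076 11.5504] z 62.86088146630679 F [-0.2438  0.6869  0.4282]
shift [ -0.5 -11.   -0.1] turn [-0.08 -0.13  0.08]
```

View pics/s7c.png

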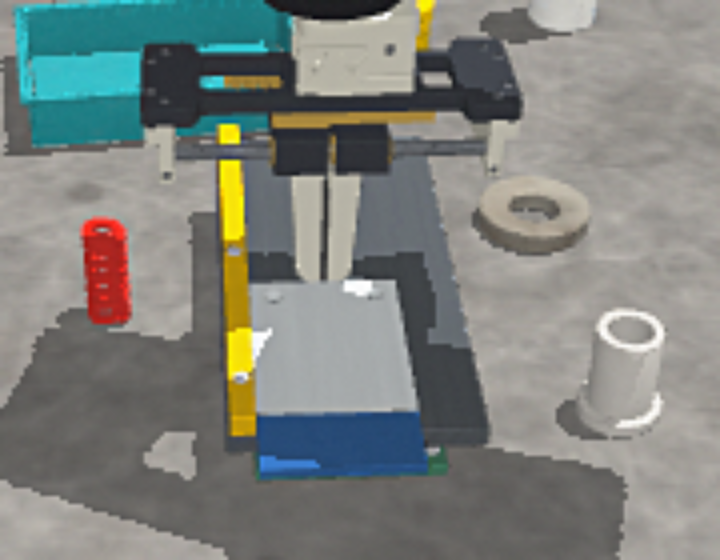

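View pics/t7c.png

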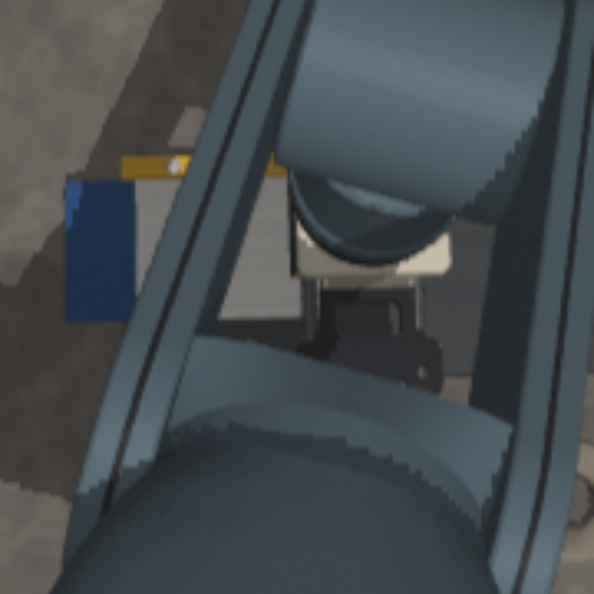

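The top view shows the blue strip (crop 65–135, 180–320) with the blue line still about 14 px inside the ledge end (fence end at 122). The plate is flush. Measuring the strip.

```bash
cat >> h.py <<'E'
def blue(im):
    c=calibration("top");hsv=cv2.cvtColor(im,cv2.COLOR_BGR2HSV)
    m=(hsv[...,0]>98)&(hsv[...,0]<125)&(hsv[...,1]>120)
    p=ray(c,big(m,(200,180,330,270))[:,0,:],.056)[:,:2]*1000
    q=np.array([W2L(a) for a in p]).astype(np.float32)
    r=cv2.minAreaRect(q);b=cv2.boxPoints(r);print(r);print(b)
E
python3 -c "
from h import *
im=cv2.imread('pics/t7.png');blue(im)
c=calibration('top');m=masks(im)['yellow'].astype(np.uint8);q=big(m,(255,185,300,210))[:,0];u=q[q[:,0]==q[:,0].min()];print(u.T,[W2L(a*1000) for a in ray(c,u,.061)])
u0=cv2.imread('pics/top0.png');m=masks(u0)['yellow'];q=big(m,(255,185,300,210))[:,0];u=q[q[:,0]==q[:,0].min()];print(u.T,[W2L(a*1000) for a in ray(c,u,.061)])
"
```

```text
((10.642143249511719, 152.59619140625), (37.32710266113281, 77.50456237792969), 89.54801940917969)
[[-28.2562 134.2389]
 [ 49.246  133.6275]
 [ 49.5404 170.9535]
 [-27.9617 171.5648]]
[[267 267 267 267 267 267 267]
 [192 193 194 195 196 197 198]] [array([ 63.1238, 138.7942]), array([ 61.2122, 138.8071]), array([ 59.3022, 138.8199]), array([ 57.3936, 138.8328]), array([ 55.4866, 138.8456]), array([ 53.5811, 138.8584]), array([ 51.6771, 138.8712])]
[[267 267 267 267 267 267 267 267]
 [192 193 194 195 196 197 198 199]] [array([ 63.1238, 138.7942]), array([ 61.2122, 138.8071]), array([ 59.3022, 138.8199]), array([ 57.3936, 138.8328]), array([ 55.4866, 138.8456]), array([ 53.5811, 138.8584]), array([ 51.6771, 138.8712]), array([ 49.7746, 138.884 ])]
```

Emit:
{"name": "apply_moves", "arguments": {"targets": [[[0,-1,0],[0,0,0]],[[0,-2,0],[0,0,0]],[[0,-3,0],[0,0,0]],[[0,-4,0],[0,0,0]],[[0,-5,0],[0,0,0]],[[0,-6,0],[0,0,0]],[[0,-6,0],[0,0,0]]]}}

```text
t: 9.6
tcp_pos: [0.5356, -0.0156, 0.0629]
tcp_rot: [1.0, 0.025, 0.001, -0.001]
force: [-0.5, -0.2, 0.7]
finger_gap: 0.0003
```

```bash
python3 -c "
from h import *
im=look('top','t8');blue(im)
go(10,22.5,63)"
```

```text
((10.898221969604492, 159.06747436523438), (78.51827239990234, 38.18391036987305), 1.7089500427246094)
[[-28.9128 176.9801]
 [-27.7741 138.8132]
 [ 50.7093 141.1548]
 [ 49.5705 179.3217]]
t 9.65 ledge [10.6953 17.8198] z 62.92387040374284 F [-0.5904 -0.2257 -0.169 ]
shift [-0.7 -4.7 -0.1] turn [-0.1  -0.16  0.08]
```

The strip's centre is at y = 159.1, and I want 160. I'll back away and look without the arm in the way.

Emit:
{"name": "apply_moves", "arguments": {"targets": [[[0,6,0],[0,0,0]],[[0,10,0],[0,0,0]],[[0,10,-20],[0,0,0]],[[0,30,-50],[0,0,0]],[[-30,70,-80],[0,0,0]],[[-60,115,-110],[0,0,0]],[[-90,160,-120],[0,0,0]],[[-110,205,-120],[0,0,0]],[[-110,250,-120],[0,0,0]],[[-110,260,-120],[0,0,0]]]}}

```text
t: 10.65
tcp_pos: [0.4373, -0.2852, 0.1831]
tcp_rot: [1.0, 0.023, 0.002, 0.0]
force: [0.9, -0.2, 0.2]
finger_gap: 0.0002
```

```bash
python3 -c "
from h import *
im=plate();blue(im);cv2.imwrite('pics/t9.png',im);cv2.imwrite('pics/t9c.png',cv2.resize(im[145:325,230:430],None,fx=3.3,fy=3.3))
im=look('side','s9');cv2.imwrite('pics/s9c.png',cv2.resize(im[145:265,280:420],None,fx=4,fy=4))
go(10,22.5,63)"
```

```text
plate size 80.38121795654297 149.18663024902344 yaw rel 0.018757385253906467 ledge [ 10.594  103.8002]
((10.776180267333984, 159.0205841064453), (77.802978515625, 38.66756820678711), 0.0795954018831253)
[[-28.1521 178.3003]
 [-28.0984 139.6328]
 [ 49.7045 139.7409]
 [ 49.6508 178.4084]]
t 10.75 ledge [ -99.9942 -246.7491] z 182.4219476300608 F [ 0.0884 -0.1594 -0.4189]
shift [ 108.7 -269.6  119.7] turn [ 0.02 -0.21 -0.19]
```

View pics/t9c.png

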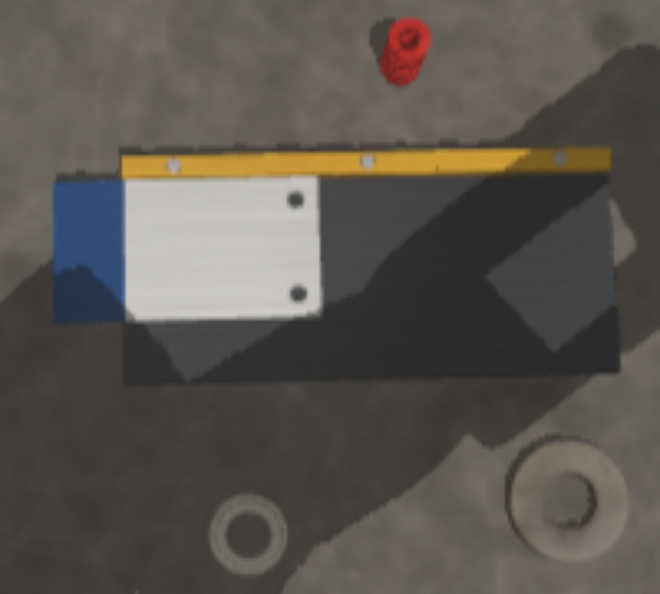

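View pics/s9c.png

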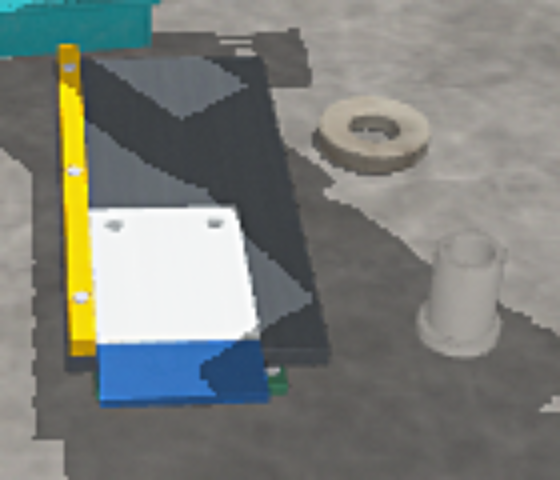

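Both views show the plate flush and square, with the blue line (crop x≈125) at the ledge end (122). The spring, bush and ring are at their starting pixels, and the arm is clear. Handing in.

```bash
python3 -c "
from workcell import ticket
print(ticket.sign_off())"
```

```text
the job is handed in; nothing more can be done
None
```

I handed the job in at about 10.8 s of the 56 s allowed. My last checks show the plate where the task wants it.

With the jaws shut, I pushed the plate's near side until it met the fence. The force rose to about 6.5 N there. I then pushed its right end along the fence until only the blue strip stuck out, and drew the arm well clear.

Final measurements, from the top camera unless noted, with the arm clear:

| Check | Measured | Required |
|---|---|---|
| Start of blue, ledge y | about 139 mm | 132 to 148 mm |
| Plate's far side, ledge x | about 50 mm (flush) | above 46 mm |
| Angle to the ledge | under 0.001 rad | below 0.05 rad |
| Flat on the ledge | looks flat (top and side views) | within 3 mm, 0.03 rad |
| Bush, spring and ring | same pixels as at the start, by eye | within 20 mm |

- **Disagreement:** just before I withdrew, one reading with the arm partly in view gave 0.03 rad askew. The clear view afterwards did not confirm it.
- **Fingertip size:** the closed fingertips were slimmer than I first assumed, so the first push barely reached the plate. I carried on in small steps until the force rose at the fence.
- **Not measured:** I judged flatness by eye and took no depth reading of the plate at the end. I also did not measure its speed, but it looked unchanged from one view to the next.

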